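Hold the self-closing gate of a small-animal pen open

ROBOT

A 6-joint arm with a two-finger parallel gripper is mounted at the origin on the work surface. World frame = base frame: x ahead of the robot, y to its left, z up, the work surface at z = 0. Lengths are in mm, angles in rad, forces in N, time in s.
With the tool pointing down it reaches from about 300 to 750 mm from the base axis. Payload 8.5 kg.
Tool frame: the origin (TCP) lies at the very end of the fingers, on their centre line; the grasp point (between the pads) lies r.tcp_to_grasp behind it (r.tcp_to_grasp is the distance from the TCP to the grasp point, in mm); z points along the fingers, y is the direction in which the jaws open and shut (so a half turn about z gives the same grasp; the last joint's range is limited). The gripper opens to 88 mm and grips with 3 to 60 N. Pads are 18 mm wide; open, the fingers measure 123 mm over their backs; the gripper's body (75 mm by 187 mm) begins 45 mm behind the grasp point.
Start: joints at [0.913, 0.381, 1.297, -0, 1.464, -0.215], TCP at [235.648, 496.941, 238.748] pointing down, gripper open.
Joint ranges: [-3.11, 3.11], [-0.89, 2.33], [0.22, 2.48], [-1.42, 4.56], [0.17, 2.85], [-2.88, 2.88]. Speed limits (rad/s): [2.39, 2.39, 3.14, 3.14, 3.14, 3.14].

INTERFACE

Orientations are given as a rotation vector (axis times angle).
In Python, from cell import r, optics, job, nets gives the robot as it stands.
- The arm moves only by the tool apply_moves, never from a script. Its argument "plan" is a list of rows, each an object of numbers: "wx", "wy", "wz": the turn, a rotation vector about the tool's x, y, z in rad; "dx", "dy", "dz": the shift along the tool's x, y, z in m; "grip": the opening, from 0 (shut) to 1 (fully open). A call has 1 to 10 rows; each row is the pose to reach, as a shift and turn from the pose commanded when the call began, along the tool's axes at that moment; what a row does not reach only later rows make up. A row lasts 1/10 s, in which the tool goes at most 50 mm and 8.59 degrees, less where a joint would pass 70% of its speed; a pose out of reach is approached as far as the arm can. A call with a gripper value outside its range is refused whole. The fingers move at their own pace and stop on an object; "grip_force" is the grip in N (left out, the last holds). Time passes only in rows, so rows that repeat a pose let the fingers close. It gives the time, the measured TCP pose, the force and the opening at its end, in the units of the state.
- r.state(): the state, without advancing time (a new reading comes with each control period).
- optics.camera(name): name is "side" or "top"; returns the picture (480x640x3 uint8, blue, green, red); there is no depth.
- optics.camera_info(name): a dict with "intrinsics" (3x3 intrinsics, pixels), "pose" (4x4, takes a point from camera to world coordinates). Camera axes: x right, y up, looking along -z (the intrinsics and any distortion apply to the point x, -y, -z); pixel columns grow to the right and rows downward; lengths in mm; the calibration is good to about 2 mm. A picture is of the moment at which its call begins. camera_info takes no time and is no camera call.
- job.job_done(): hands the job in, once; it reports no verdict.
Trained networks look in the newest picture that a camera, given by its name, has taken for a name from the list of things; names that differ only in an ending like _2 or _b are one class to them, and where a whole thing is asked for, a point or a joint stands for the part that bears it (a point fixed in the world has none). Each returns a list of dicts, best first, with "p" (0 to 1); they miss things now and then, are a little off and sometimes report something else, mostly with a low value. They report only what shows in the picture. A call takes as long as a camera call.
- nets.regions_of(query, camera): "mask" (480x640 bool, what is visible of it) and "at" ([column, row] in pixels, amid what is visible of it).
The state is a dict: "time_s": time; "joint_pos": joint angles; "joint_velocities": joint speeds; "effort": joint torques, N m; "ee_pos": TCP position; "orientation": TCP orientation; "contact_force": force on the tool from outside, world axes, zero at the start; "wrist_torque": the same for the moment, N m; "grip_width": finger opening in mm.
Only numpy, scipy, OpenCV 4.12 (cv2) and the standard library are available. Lean on these libraries where they do the work, as an engineer would, in place of code of your own. Each camera call takes 0.05 s, during which the arm holds its last target.

TASK

The nurse is coming with a guinea pig in both hands: open the gate of the holding pen for her. Squeeze the safety catch on the fixed rail beside the gate back fully and leave it back, then squeeze the catch on the gate itself, swing the gate outwards past its sprung check until it stands wide open, about square to the pen's front, and finish still holding it there with the gripper, because it closes by itself. Do not shift the bowl, the hut or the other things standing in and around the pen.

Things in the scene. Friction and masses are not known exactly. Their poses are not given: they have to be found in the camera images.
- pen: Open-topped small-animal pen, grey 20 mm tube and thin steel rods, fixed; 459 mm wide, 320 deep, rail tops 180 mm up. Origin on the counter under the middle of the 16 mm latch post in its front. x level into the pen, y along the front to the hinge, z up; outside is -x. Gate at y = 12 to 177 mm, fixed front panel y = -8 to -258. Above the rails only the catches and a 20 mm check block by the hinge.
- gate: The gate: a rod-filled frame 165 mm long, 14 to 20 mm thick, 19 to 180 mm above the counter, about 0.6 kg with all on it. Its origin lies on the vertical hinge axis at counter height; with the gate shut its axes are those of the pen, its free end lies at y = -170 mm and its mid plane at x = +14 mm in its own frame.
- gate_pivot (a joint): Gate angle about its vertical hinge (rad): 0 shut, grows outwards (clockwise from above), stop at 1.66, 1.57 square to the front. A soft-closing spring hinge shuts it, 0.1 N m shut to 0.3 wide, damping 0.25 N m s/rad. A sprung check makes a bump from about 0.45 to 1.05 taking some 5 N at the catch to pass; let go beyond it, the gate falls back to about 1.0 and rests; from nearer shut it closes.
- hinge_axis (a point): Point on the gate's vertical hinge axis, at the height of the rails' top (180 mm). In the pen's frame at x = -14, y = 182 mm.
- safety_catch (a joint): Travel of the safety catch (m): 0 is hooked, 0.012 is fully back. It starts at or close to 0. It has no spring: friction of about 4 N keeps it where it is left. Until it is about 0.009 back its hook lip stands in front of the gate's free end and the gate cannot open.
- safety_tab (a point): Moving thumb plate of the safety catch on the fixed front rail: upright, 26 mm across the rail, 5 thick along it, top 228 mm up. Site: on its outer face (towards the gate), 208 mm up, over the rail's mid plane, pen y = -34 mm when hooked. Squeezing moves it away from the gate, to safety_stop. A bar 6 mm high runs from it along the rail to the gate: keep fingertips 8 mm above the rail.
- safety_stop (a point): Fixed thumb plate of the safety catch, same size and height. Site: on its outer face (away from the gate), 208 mm up, pen y = -78 mm. Outer faces 44 mm apart when hooked, 32 mm when squeezed fully: pinch the two plates together from above, fingers outside them, closing along the rail.
- gate_catch (a joint): Travel of the gate's own catch (m): 0 is bolted, 0.010 is fully squeezed. A spring returns it: 6 N at 0, 10 N at 0.010. Its bolt is in the latch post until about 0.007; keep it squeezed while the gate leaves the post.
- gate_tab (a point): Moving thumb plate of the gate's own catch, on the gate's top rail near its free end, a plate like those of the safety catch (26 x 5 mm, top 228 mm up). Site: on its outer face (towards the latch post), 208 mm up, 148 mm from the hinge along the gate when not squeezed. Squeezing moves it to gate_stop, towards the hinge.
- gate_stop (a point): The fixed thumb plate of the gate's catch, on the gate. The point is on its outer face (towards the hinge), 106 mm from the hinge axis along the gate, 208 mm above the counter. Outer faces 42 mm apart when bolted, 32 mm when squeezed fully. Both points swing with the gate.
- food_bowl: Bystander: white food bowl, 90 mm wide, 35 mm high, standing in the pen. Origin under its middle.
- hide_hut: Bystander: wooden hide hut 110 x 130 x 83 mm, standing in the pen. Origin under its middle.
- swab_jar: Bystander: glass jar with steel cap, 68 mm wide, 95 mm high, on the counter in front of the fixed front panel. Origin under its middle.
- spray_bottle: Bystander: white bottle, 56 mm wide, 130 mm high, on the counter beyond the hinge side of the gate. Origin under its middle.
- steel_dish: Bystander: steel instrument dish 90 x 170 x 32 mm on the counter. Origin under its middle.
- slide_box: Bystander: flat grey slide box 85 x 130 x 30 mm on the counter. Origin under its middle.
- thermometer: Bystander: white stick thermometer 145 mm long, 12 mm high, on the counter. Origin under its body.

How it is judged (in metres and radians):
On the way, in this order (a step that is already met when the one before it is completed fails the run):
1. the safety catch is squeezed back while the gate is shut (value of joint safety_catch above 0.0095 m and value of joint gate_pivot below 0.05 rad), for 0.1 s.
2. the gate's own catch is squeezed while the gate is still shut (value of joint gate_catch above 0.006 m and value of joint gate_pivot below 0.08 rad and value of joint safety_catch above 0.0085 m), for 0.02 s.
3. the gate is swung past its sprung check (value of joint gate_pivot above 1.1 rad), for 0.05 s.
At the end, for the whole second after the job is handed in: Through the last second the gate stands wide open (more than 1.35 rad, 77 degrees; square is 1.57) and still (under 0.1 rad/s), the gripper's fingers are on the gate and hold it (more than 1 N), the safety catch is still back (more than 8.5 mm), and no bystander has moved 30 mm or more (value of joint gate_pivot above 1.35 rad and velocity of joint gate_pivot between -0.1 and 0.1 rad/s and contact force between the fingers and gate above 1 N and value of joint safety_catch above 0.0085 m and distance of each of food_bowl, hide_hut, swab_jar, spray_bottle, steel_dish, slide_box, thermometer from where it was at the start of the episode below 0.03 m); the arm keeps its last pose, push and grip.
It fails at once if a thing in or around the pen is shifted or knocked over (distance of any of food_bowl, hide_hut, swab_jar, spray_bottle, steel_dish, slide_box, thermometer from where it was at the start of the episode above 0.03 m or angle between any of swab_jar, spray_bottle's own z axis and vertical above 0.5 rad).
It also fails if it takes over 45 s, if anything falls off the work surface, if the arm or the gripper's body presses on something with over 40 N, if the wrist force passes 120 N, or if a joint passes its speed limit or range.

## Working session

There is one attempt and no reset: what is moved stays moved. The work goes in short steps, Python scripts to look and compute and a tool call to move; the robot and the scene stay as the last step left them, time stands still between calls to the robot, and variables do not carry over. Pictures are saved under pics/ and viewed, and the job is handed in when it is done.

Besides the shell and the picture viewer there is one more tool, called as name(argument=value, ...), one argument or row to a line, values as JSON. apply_moves: Moves the arm, as the interface text tells. Its arguments: {"type":"object","properties":{"plan":{"type":"array","items":{"type":"object","properties":{"wx":{"type":"number"},"wy":{"type":"number"},"wz":{"type":"number"},"dx":{"type":"number"},"dy":{"type":"number"},"dz":{"type":"number"},"grip":{"type":"number"}}}},"grip_force":{"type":"number"}},"required":["plan"]}

```bash
ls; mkdir -p pics; python3 - <<'E'
from cell import r, optics, job, nets
import cv2
s=r.state(); print({k:s[k] for k in s}); print(r.tcp_to_grasp)
for n in("side","top"):
    cv2.imwrite(f"pics/{n}0.png",optics.camera(n)); print(n,optics.camera_info(n))
E
```

```text
pics
{'time_s': 0.0, 'joint_pos': array([ 9.12688645e-01,  3.81144393e-01,  1.29826642e+00, -5.53138249e-06,
        1.46361577e+00, -2.15282450e-01]), 'joint_velocities': array([-0.00023622, -0.00013935, -0.00104311,  0.0010233 ,  0.00015773,
       -0.00029926]), 'effort': array([ 1.51501197e-03, -4.37914968e+01, -2.24560672e+01,  7.13672605e-02,
        3.51560244e-02, -1.08955096e-04]), 'ee_pos': array([235.48183461, 496.71348891, 238.16358367]), 'orientation': array([-6.89785643e-01, -3.06431347e+00,  2.04429463e-03]), 'contact_force': array([-0.17258013,  0.40079182,  1.08992834]), 'wrist_torque': array([-0.00520403,  0.00314082,  0.034437  ]), 'grip_width': 88.20932231363801}
18.700000000000003
side {'intrinsics': array([[449.06440262,   0.        , 306.50379958],
       [  0.        , 449.06440262, 245.10686823],
       [  0.        ,   0.        ,   1.        ]]), 'pose': array([[ 9.68999147e-01,  1.67064175e-01, -1.82017070e-01,
         2.98765203e+02],
       [-2.46658053e-01,  6.96376933e-01, -6.73957693e-01,
        -7.21321994e+02],
       [ 1.41583029e-02,  6.97960406e-01,  7.15996378e-01,
         9.90118930e+02],
       [ 0.00000000e+00,  0.00000000e+00,  0.00000000e+00,
         1.00000000e+00]])}
top {'intrinsics': array([[472.41706796,   0.        , 325.99015107],
       [  0.        , 472.41706796, 243.31487404],
       [  0.        ,   0.        ,   1.        ]]), 'pose': array([[-1.00402532e-02,  9.87545499e-01, -1.57012998e-01,
         3.49044733e+02],
       [-9.99832600e-01, -1.23164493e-02, -1.35306096e-02,
         5.82177018e+01],
       [-1.52959352e-02,  1.56850864e-01,  9.87503843e-01,
         1.26488921e+03],
       [ 0.00000000e+00,  0.00000000e+00,  0.00000000e+00,
         1.00000000e+00]])}
```

View pics/side0.png

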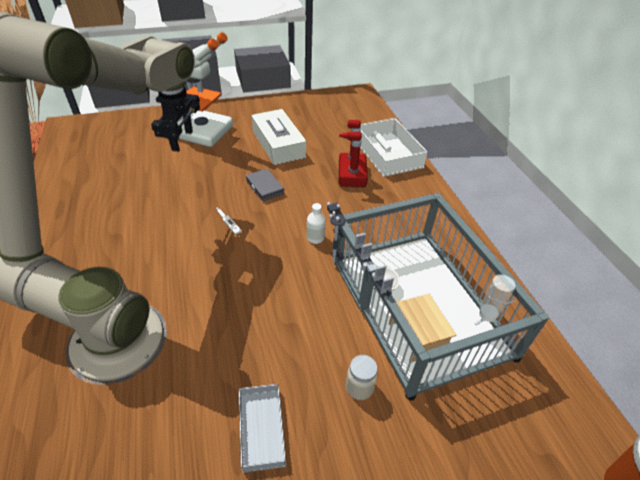

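View pics/top0.png

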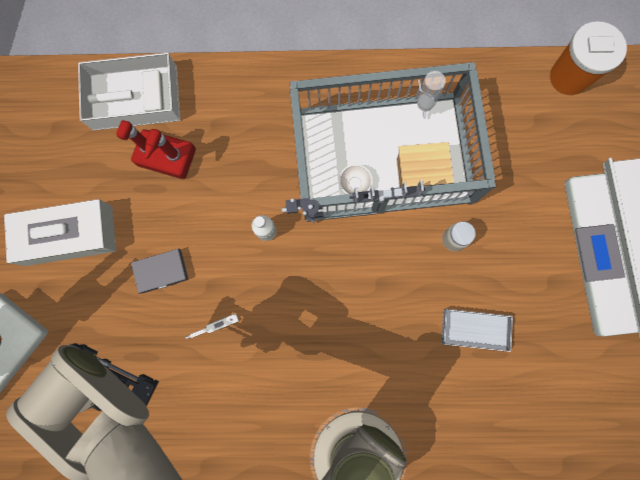

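```bash
cat > h.py <<'E'
import numpy as np
from cell import r, optics, job, nets
def ray(cam,u,v):
    i=optics.camera_info(cam);K=i['intrinsics'];T=i['pose']
    d=np.array([(u-K[0,2])/K[0,0],-(v-K[1,2])/K[1,1],-1]);return T[:3,3],T[:3,:3]@d
def at(cam,u,v,z):
    o,d=ray(cam,u,v);return o+d*(z-o[2])/d[2]
def proj(cam,p):
    i=optics.camera_info(cam);K=i['intrinsics'];T=i['pose']
    c=T[:3,:3].T@(np.asarray(p,float)-T[:3,3]);return np.array([K[0,2]+K[0,0]*c[0]/-c[2],K[1,2]+K[1,1]*-c[1]/-c[2]])
E
python3 - <<'E'
from h import *
for q,z in [("safety_tab",208),("safety_stop",208),("gate_tab",208),("gate_stop",208),("gate",100),("pen",100),("spray_bottle",65),("swab_jar",50),("steel_dish",15),("slide_box",15),("thermometer",6),("hide_hut",60),("food_bowl",20)]:
  for c in("top","side"):
    for d in nets.regions_of(q,c)[:3]:
      print(q,c,round(d['p'],2),np.round(d['at']),d['mask'].sum(),np.round(at(c,*d['at'],z)))
E
```

```text
safety_tab top 0.47 [391. 194.] 198 [630. -77. 208.]
safety_tab side 0.72 [377. 269.] 226 [638. -97. 208.]
safety_stop top 0.56 [383. 140.] 21084 [760. -64. 208.]
safety_stop side 0.7 [431. 295.] 21599 [ 727. -197.  208.]
safety_stop side 0.67 [230. 223.] 177 [327. 138. 208.]
gate_tab top 0.58 [370. 192.] 81 [634. -30. 208.]
gate_tab top 0.41 [346. 201.] 1070 [614.  27. 208.]
gate_tab side 0.48 [367. 251.] 140 [634. -38. 208.]
gate_stop top 0.64 [389. 192.] 223 [635. -73. 208.]
gate_stop top 0.57 [350. 202.] 1187 [613.  17. 208.]
gate_stop top 0.25 [264. 229.] 483 [551. 214. 208.]
gate_stop side 0.71 [350. 254.] 1425 [593. -37. 208.]
gate_stop side 0.54 [364. 251.] 152 [627. -38. 208.]
gate top 0.91 [349. 203.] 1218 [638.  14. 100.]
gate side 0.78 [353. 252.] 1307 [641.  60. 100.]
gate side 0.68 [430. 294.] 20963 [ 786. -122.  100.]
pen top 0.68 [387. 140.] 21611 [801. -85. 100.]
pen side 0.61 [434. 294.] 21632 [ 793. -124.  100.]
spray_bottle top 0.65 [263. 226.] 465 [587. 237.  65.]
spray_bottle side 0.81 [315. 226.] 604 [579. 222.  65.]
spray_bottle side 0.75 [393. 274.] 172 [736.
[... 179 characters left out ...]
dish top 0.96 [478. 328.] 2466 [ 320. -316.   15.]
steel_dish side 0.73 [267. 183.] 786 [486. 522.  15.]
steel_dish side 0.68 [261. 431.] 3548 [ 313. -324.   15.]
slide_box top 0.84 [159. 274.] 1759 [472. 523.  15.]
slide_box top 0.19 [262. 229.] 493 [589. 248.  15.]
slide_box side 0.59 [265. 184.] 746 [480. 518.  15.]
thermometer top 0.83 [216. 325.] 386 [334. 367.   6.]
thermometer side 0.52 [232. 222.] 150 [341. 360.   6.]
hide_hut top 0.63 [425. 164.] 2200 [ 751. -190.   60.]
hide_hut top 0.39 [476. 328.] 2433 [ 320. -299.   60.]
hide_hut side 0.84 [426. 323.] 1951 [ 758. -176.   60.]
food_bowl top 0.57 [354. 180.] 782 [721.  -3.  20.]
food_bowl side 0.72 [394. 276.] 159 [758.  17.  20.]
```

```bash
python3 - <<'E'
import cv2
a=cv2.imread("pics/top0.png")[170:225,270:470]; cv2.imwrite("pics/t1.png",cv2.resize(a,None,fx=4,fy=4,interpolation=cv2.INTER_CUBIC))
a=cv2.imread("pics/side0.png")[190:330,310:440]; cv2.imwrite("pics/s1.png",cv2.resize(a,None,fx=4.2,fy=4.2,interpolation=cv2.INTER_CUBIC))
a=cv2.imread("pics/top0.png")[50:230,280:510]; cv2.imwrite("pics/t2.png",cv2.resize(a,None,fx=3,fy=3,interpolation=cv2.INTER_CUBIC))
E
```

```text
(no output)
```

View pics/t1.png

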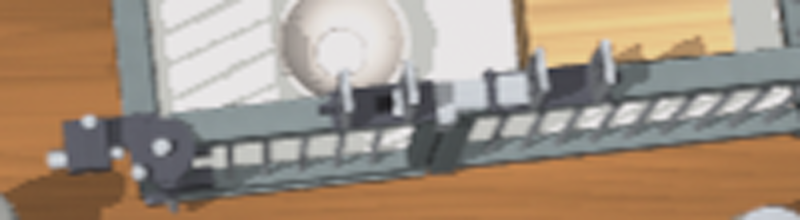

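View pics/s1.png

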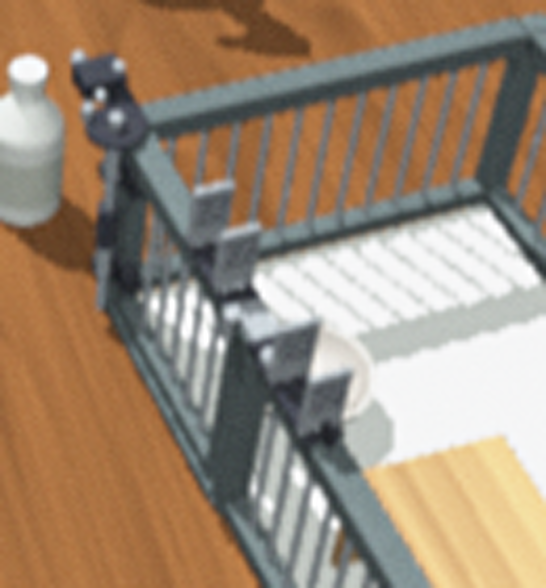

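View pics/t2.png

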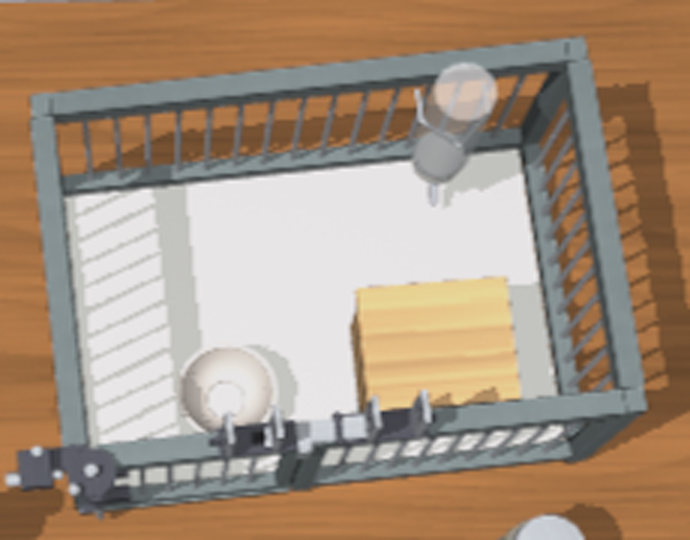

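```bash
cat > fit.py <<'E'
from h import *
from scipy.optimize import least_squares
import cv2
S=[((13,71,228),(233,181)),((-13,71,228),(190,190)),((13,34,228),(261,226)),((-13,34,228),(215,242)),((13,-39,228),(320,320)),((-13,-39,228),(275,336)),((13,-78,228),(353,371)),((-13,-78,228),(309,388))]
T=[((13,73.5,228),(342,71)),((13,36.5,228),(408,65)),((13,-36.5,228),(540,50)),((13,-75.5,228),(605,40))]
C=[((310,'L',180),(583,38)),((310,'H',180),(30,95)),((-10,'L',180),(645,408))]
obs=[('side',p,(q[0]/4.2+310,q[1]/4.2+190)) for p,q in S]+[('top',p,(q[0]/4+270,q[1]/4+170)) for p,q in T]+[('top',p,(q[0]/3+280,q[1]/3+50)) for p,q in C]
def w(v,p):
    c,s=np.cos(v[2]),np.sin(v[2]); return np.array([v[0]+c*p[0]-s*p[1],v[1]+s*p[0]+c*p[1],p[2]])
def res(v):
    o=[]
    for cam,p,q in obs:
        y={'L':v[3],'H':v[3]+459}.get(p[1],p[1]); o.append(proj(cam,w(v,(p[0],y,p[2])))-q)
    return np.concatenate(o)
if __name__=="__main__":
    f=least_squares(res,[630,-50,0,-268],loss='soft_l1'); print(np.round(f.x,3)); print(np.round(res(f.x).reshape(-1,2),1).tolist())
    for n in ('side','top'):
        im=cv2.imread(f'pics/{n}0.png');k=4;im=cv2.resize(im,None,fx=k,fy=k,interpolation=cv2.INTER_CUBIC)
        def L(a,b,c=(0,0,255)):
            A,B=[tuple(int(round(t)) for t in (proj(n,w(f.x,p))+.5)*k) for p in(a,b)];cv2.line(im,A,B,c,1)
        for y in (76,71,39,34,-34,-39,-73,-78):
            for a,b in [((-13,y,228),(13,y,228)),((-13,y,192),(-13,y,228)),((13,y,192),(13,y,228))]: L(a,b)
        for x in(-10,10): L((x,-258,180),(x,177,180),(0,255,0))
        L((-8,-8,180),(-8,-8,0),(255,0,0));L((-8,8,180),(-8,8,0),(255,0,0))
        for d in range(8): L((-14+5*np.cos(d*.785),182+5*np.sin(d*.785),180),(-14+5*np.cos(d*.785+.785),182+5*np.sin(d*.785+.785),180),(0,255,255))
        u,v=proj(n,w(f.x,(0,20,180)))*k; u=int(u);v=int(v)
        cv2.imwrite(f'pics/ov_{n}.png',im[max(0,v-300):v+300,u-400:u+400])
E
python3 fit.py
```

```text
[ 6.35313e+02 -7.19410e+01  9.70000e-02 -2.56503e+02]
[[-0.2, 0.7], [0.3, 1.0], [-0.2, 0.2], [0.8, -1.0], [-0.4, -0.5], [0.1, -1.5], [-0.2, -0.2], [-0.3, -1.3], [0.8, -0.3], [0.6, -0.6], [-0.4, -0.3], [0.5, 0.3], [0.1, -0.4], [-0.8, 0.5], [0.7, 1.3]]
```

View pics/ov_side.png

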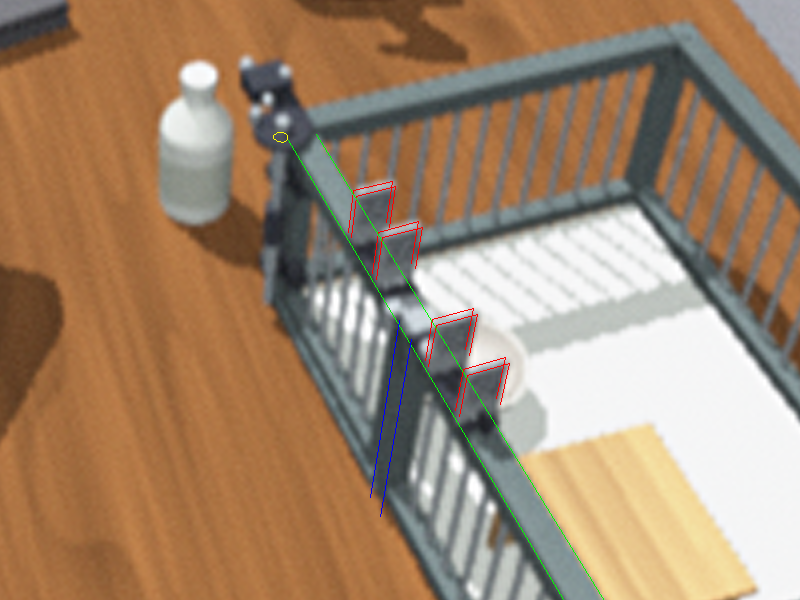

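View pics/ov_top.png

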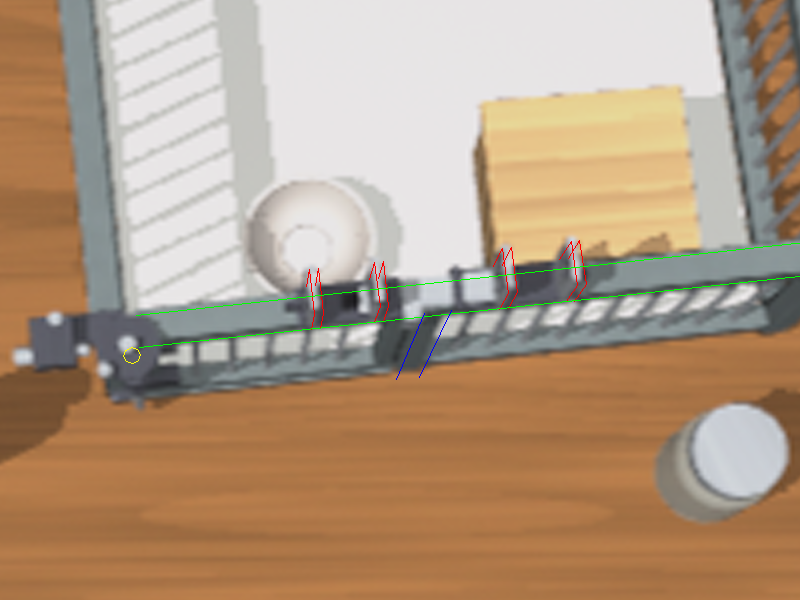

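```bash
cat > mv.py <<'E'
import numpy as np,sys
from scipy.spatial.transform import Rotation as R
PEN=[635.3,-71.9,0.097]
def penw(p,v=PEN):
    c,s=np.cos(v[2]),np.sin(v[2]); return np.array([v[0]+c*p[0]-s*p[1],v[1]+s*p[0]+c*p[1],p[2]])
def Rt(ang): # tool down, y axis at world angle ang
    y=np.array([np.cos(ang),np.sin(ang),0]);z=np.array([0,0,-1.]);x=np.cross(y,z);return R.from_matrix(np.stack([x,y,z],1))
def rel(p0,R0,p,Rr):
    d=R0.inv().apply(np.asarray(p)-p0)/1000; w=(R0.inv()*Rr).as_rotvec(); return np.round(d,4),np.round(w,4)
def gate(th,along=127.,z=192,base=PEN):  # grip centre on gate at angle th; along = dist from hinge
    h=np.array([-14,182.]); a=-th; q=np.array([14,-along]); c,s=np.cos(a),np.sin(a)
    return penw([h[0]+c*q[0]-s*q[1],h[1]+s*q[0]+c*q[1],z],base),Rt(base[2]+np.pi/2-th)
E
python3 - <<'E'
from mv import *
p0=np.array([235.65,496.94,238.75]);R0=R.from_rotvec([-.689786,-3.064313,.002])
R0=Rt(np.arctan2(R0.as_matrix()[1,1],R0.as_matrix()[0,1]))
t=penw([0,-56,290]);print(t,np.rad2deg(np.arctan2(R0.as_matrix()[1,1],R0.as_matrix()[0,1])))
print(rel(p0,R0,t,Rt(.097+np.pi/2)), penw([0,55,192]))
E
```

```text
[ 640.72348573 -127.6367545   290.        ] 64.62801292817493
(array([-0.6336, -0.3908, -0.0512]), array([ 0.    ,  0.    , -0.5398])) [629.97336223 -17.15854468 192.        ]
```

apply_moves(
  plan=[
    {"dx": -0.03,"dy": -0.015,"dz": -0.0512,"grip": 0.75},
    {"dx": -0.6336,"dy": -0.3908,"dz": -0.0512,"wz": -0.54,"grip": 0.75},
    {"dx": -0.6336,"dy": -0.3908,"dz": -0.0512,"wz": -0.54,"grip": 0.75},
    {"dx": -0.6336,"dy": -0.3908,"dz": -0.0512,"wz": -0.54,"grip": 0.75},
    {"dx": -0.6336,"dy": -0.3908,"dz": -0.0512,"wz": -0.54,"grip": 0.75},
    {"dx": -0.6336,"dy": -0.3908,"dz": -0.0512,"wz": -0.54,"grip": 0.75},
    {"dx": -0.6336,"dy": -0.3908,"dz": -0.0512,"wz": -0.54,"grip": 0.75},
    {"dx": -0.6336,"dy": -0.3908,"dz": -0.0512,"wz": -0.54,"grip": 0.75},
    {"dx": -0.6336,"dy": -0.3908,"dz": -0.0512,"wz": -0.54,"grip": 0.75},
    {"dx": -0.6336,"dy": -0.3908,"dz": -0.0512,"wz": -0.54,"grip": 0.75},
  ],
  grip_force=15,
)

```text
validation failed for argument at $.pl...
```

```bash
cat > st.py <<'E'
from mv import *
from cell import r
def st(pr=True):
    s=r.state();p=s['ee_pos'];M=R.from_rotvec(s['orientation'])
    if pr: print(round(s['time_s'],2),np.round(p,1),'ang',np.round(np.arctan2(M.as_matrix()[1,1],M.as_matrix()[0,1]),3),'F',np.round(s['contact_force'],1),'w',round(s['grip_width'],1),'j',np.round(s['joint_pos'],2),M.as_matrix()[:,2].round(3))
    return p,M
E
python3 - <<'E'
from st import *
p,M=st()
print(rel(p,M,penw([0,-56,290]),Rt(.097+np.pi/2)))
E
```

```text
1.4 [235.6 497.  238.7] ang 1.128 F [-0.7 -0.2  0.2] w 88.1 j [ 0.91  0.38  1.3   0.    1.46 -0.22] [-0.  0. -1.]
(array([-0.6336, -0.3908, -0.0513]), array([-0.    , -0.    , -0.5398]))
```

apply_moves(
  plan=[
    {"dx": -0.03,"dy": -0.015,"dz": -0.05,"wx": 0,"wy": 0,"wz": 0,"grip": 0.75},
  ],
  grip_force=15,
)

```text
time_s: 1.5
ee_pos: [251.0, 474.7, 276.3]
orientation: [-0.685, -3.061, 0.013]
contact_force: [0.1, -0.4, 1.0]
grip_width: 82.2
```

apply_moves(
  plan=[
    {"dx": -0.042,"dy": -0.026,"dz": -0.01,"wx": 0,"wy": 0,"wz": -0.06,"grip": 0.75},
    {"dx": -0.084,"dy": -0.052,"dz": -0.01,"wx": 0,"wy": 0,"wz": -0.12,"grip": 0.75},
    {"dx": -0.126,"dy": -0.078,"dz": -0.01,"wx": 0,"wy": 0,"wz": -0.18,"grip": 0.75},
    {"dx": -0.168,"dy": -0.104,"dz": -0.01,"wx": 0,"wy": 0,"wz": -0.24,"grip": 0.75},
    {"dx": -0.21,"dy": -0.13,"dz": -0.01,"wx": 0,"wy": 0,"wz": -0.3,"grip": 0.75},
    {"dx": -0.252,"dy": -0.156,"dz": -0.01,"wx": 0,"wy": 0,"wz": -0.36,"grip": 0.75},
    {"dx": -0.294,"dy": -0.182,"dz": -0.01,"wx": 0,"wy": 0,"wz": -0.42,"grip": 0.75},
    {"dx": -0.336,"dy": -0.208,"dz": -0.01,"wx": 0,"wy": 0,"wz": -0.48,"grip": 0.75},
    {"dx": -0.378,"dy": -0.234,"dz": -0.01,"wx": 0,"wy": 0,"wz": -0.54,"grip": 0.75},
    {"dx": -0.42,"dy": -0.26,"dz": -0.01,"wx": 0,"wy": 0,"wz": -0.54,"grip": 0.75},
  ],
)

```text
time_s: 2.5
ee_pos: [521.7, 58.1, 290.4]
orientation: [-0.155, 3.137, 0.0]
contact_force: [0.3, 0.6, 0.5]
grip_width: 65.7
```

```bash
python3 - <<'E'
from st import *
p,M=st()
print(rel(p,M,penw([0,-56,290]),Rt(.097+np.pi/2)))
E
```

```text
2.5 [521.7  58.1 290.4] ang 1.669 F [0.3 0.6 0.5] w 65.7 j [-0.11  0.3   1.27  0.    1.57 -1.78] [ 0.  0. -1.]
(array([-0.1002, -0.1966,  0.0005]), array([0.    , 0.0004, 0.0016]))
```

apply_moves(
  plan=[
    {"dx": -0.02,"dy": -0.04,"dz": 0,"wx": 0,"wy": 0,"wz": 0,"grip": 0.75},
    {"dx": -0.04,"dy": -0.08,"dz": 0,"wx": 0,"wy": 0,"wz": 0,"grip": 0.75},
    {"dx": -0.06,"dy": -0.12,"dz": 0,"wx": 0,"wy": 0,"wz": 0,"grip": 0.75},
    {"dx": -0.08,"dy": -0.15,"dz": 0,"wx": 0,"wy": 0,"wz": 0,"grip": 0.75},
    {"dx": -0.08,"dy": -0.15,"dz": 0,"wx": 0,"wy": 0,"wz": 0,"grip": 0.75},
    {"dx": -0.08,"dy": -0.15,"dz": 0,"wx": 0,"wy": 0,"wz": 0,"grip": 0.75},
    {"dx": -0.08,"dy": -0.15,"dz": 0,"wx": 0,"wy": 0,"wz": 0,"grip": 0.75},
  ],
)

```text
time_s: 3.2
ee_pos: [614.7, -80.5, 290.5]
orientation: [-0.154, 3.138, 0.0]
contact_force: [-0.4, 0.9, -0.1]
grip_width: 66.1
```

```bash
python3 - <<'E'
from st import *
p,M=st()
print(rel(p,M,penw([0,-56,290]),Rt(.097+np.pi/2)))
E
```

```text
3.2 [614.7 -80.5 290.5] ang 1.669 F [-0.4  0.9 -0.1] w 66.1 j [-0.32  0.48  0.98  0.    1.68 -1.99] [ 0.  0. -1.]
(array([-0.0213, -0.0494,  0.0005]), array([0.0001, 0.    , 0.001 ]))
```

apply_moves(
  plan=[
    {"dx": -0.021,"dy": -0.04,"dz": 0,"wx": 0,"wy": 0,"wz": 0,"grip": 0.75},
    {"dx": -0.0213,"dy": -0.0494,"dz": 0.02,"wx": 0,"wy": 0,"wz": 0,"grip": 0.75},
    {"dx": -0.0213,"dy": -0.0494,"dz": 0.05,"wx": 0,"wy": 0,"wz": 0,"grip": 0.75},
    {"dx": -0.0213,"dy": -0.0494,"dz": 0.05,"wx": 0,"wy": 0,"wz": 0,"grip": 0.75},
    {"dx": -0.0213,"dy": -0.0494,"dz": 0.05,"wx": 0,"wy": 0,"wz": 0,"grip": 0.75},
  ],
)

```text
time_s: 3.7
ee_pos: [641.0, -127.5, 241.4]
orientation: [-0.154, 3.137, -0.0]
contact_force: [0.8, -1.0, 0.2]
grip_width: 66.0
```

```bash
python3 - <<'E'
from st import *
import cv2
from cell import optics
p,M=st()
print(rel(p,M,penw([0,-56,192]),Rt(.097+np.pi/2)))
a=optics.camera('side')[190:330,310:450]; cv2.imwrite("pics/s2.png",cv2.resize(a,None,fx=4.2,fy=4.2,interpolation=cv2.INTER_CUBIC))
E
```

```text
3.7 [ 641.  -127.5  241.4] ang 1.669 F [ 0.8 -1.   0.2] w 66.0 j [-0.38  0.57  0.97  0.    1.6  -2.05] [ 0. -0. -1.]
(array([ 0.0003, -0.0001,  0.0494]), array([-0.0002,  0.0004,  0.0014]))
```

View pics/s2.png

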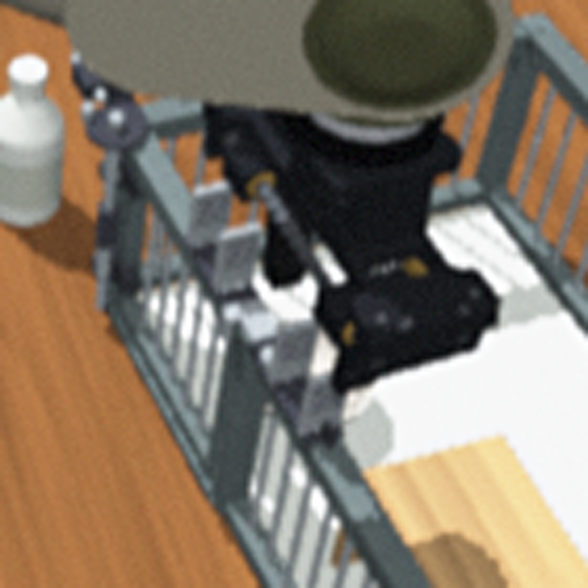

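```bash
python3 - <<'E'
from h import *
from mv import *
for y in(-56-50,-56-33,-56+33,-56+50):
  for x in (-9,9): print(x,y,np.round((proj('side',penw([x,y,241.4]))-[310,190])*4.2))
E
```

```text
-9 -106 [343. 404.]
9 -106 [375. 395.]
-9 -89 [328. 379.]
9 -89 [359. 371.]
-9 -23 [272. 290.]
9 -23 [302. 282.]
-9 -6 [258. 269.]
9 -6 [288. 261.]
```

apply_moves(
  plan=[
    {"dx": 0,"dy": 0,"dz": 0.02,"wx": 0,"wy": 0,"wz": 0,"grip": 0.75},
    {"dx": 0,"dy": 0,"dz": 0.04,"wx": 0,"wy": 0,"wz": 0,"grip": 0.75},
    {"dx": 0,"dy": 0,"dz": 0.049,"wx": 0,"wy": 0,"wz": 0,"grip": 0.75},
    {"dx": 0,"dy": 0,"dz": 0.049,"wx": 0,"wy": 0,"wz": 0,"grip": 0.75},
  ],
)

```text
time_s: 4.15
ee_pos: [641.1, -128.1, 191.6]
orientation: [0.153, -3.138, -0.0]
contact_force: [-0.3, 0.6, -0.5]
grip_width: 65.8
```

```bash
python3 - <<'E'
from st import *
st()
E
```

```text
4.15 [ 641.1 -128.1  191.6] ang 1.669 F [-0.3  0.6 -0.5] w 65.8 j [-0.38  0.6   1.06  0.    1.49 -2.05] [-0.  0. -1.]
```

apply_moves(
  plan=[
    {"dx": 0,"dy": 0,"dz": 0,"wx": 0,"wy": 0,"wz": 0,"grip": 0.55},
    {"dx": 0,"dy": 0,"dz": 0,"wx": 0,"wy": 0,"wz": 0,"grip": 0.52},
    {"dx": 0,"dy": 0,"dz": 0,"wx": 0,"wy": 0,"wz": 0,"grip": 0.52},
  ],
)

```text
time_s: 4.45
ee_pos: [641.4, -128.6, 192.3]
orientation: [-0.153, 3.136, -0.001]
contact_force: [0.1, 0.3, -0.5]
grip_width: 46.4
```

```bash
python3 - <<'E'
from st import *
st()
E
```

```text
4.45 [ 641.4 -128.6  192.3] ang 1.668 F [ 0.1  0.3 -0.5] w 46.4 j [-0.38  0.6   1.06 -0.    1.49 -2.05] [ 0.001 -0.001 -1.   ]
```

apply_moves(
  plan=[
    {"dx": 0,"dy": 0,"dz": 0,"wx": 0,"wy": 0,"wz": 0,"grip": 0.45},
    {"dx": 0,"dy": 0,"dz": 0,"wx": 0,"wy": 0,"wz": 0,"grip": 0.4},
    {"dx": 0,"dy": 0,"dz": 0,"wx": 0,"wy": 0,"wz": 0,"grip": 0.33},
    {"dx": 0,"dy": 0,"dz": 0,"wx": 0,"wy": 0,"wz": 0,"grip": 0.3},
    {"dx": 0,"dy": 0,"dz": 0,"wx": 0,"wy": 0,"wz": 0,"grip": 0.3},
    {"dx": 0,"dy": 0,"dz": 0,"wx": 0,"wy": 0,"wz": 0,"grip": 0.3},
  ],
  grip_force=20,
)

```text
time_s: 5.05
ee_pos: [641.8, -132.6, 192.0]
orientation: [-0.148, 3.136, -0.011]
contact_force: [2.8, -15.2, -0.4]
grip_width: 31.4
```

```bash
python3 - <<'E'
from st import *
st()
E
```

```text
5.05 [ 641.8 -132.6  192. ] ang 1.665 F [  2.8 -15.2  -0.4] w 31.4 j [-0.38  0.6   1.06 -0.01  1.48 -2.05] [ 0.003 -0.007 -1.   ]
```

apply_moves(
  plan=[
    {"dx": 0,"dy": -0.005,"dz": 0,"wx": 0,"wy": 0,"wz": 0,"grip": 0.3},
    {"dx": 0,"dy": -0.005,"dz": 0,"wx": 0,"wy": 0,"wz": 0,"grip": 0.3},
    {"dx": 0,"dy": -0.005,"dz": 0,"wx": 0,"wy": 0,"wz": 0,"grip": 0.3},
  ],
)

```text
time_s: 5.35
ee_pos: [641.7, -132.8, 191.7]
orientation: [-0.153, 3.137, 0.002]
contact_force: [0.9, 3.3, 3.0]
grip_width: 31.4
```

```bash
python3 - <<'E'
from st import *
st()
E
```

```text
5.35 [ 641.7 -132.8  191.7] ang 1.668 F [0.9 3.3 3. ] w 31.4 j [-0.38  0.6   1.05  0.    1.49 -2.05] [ 0.001  0.001 -1.   ]
```

apply_moves(
  plan=[
    {"dx": 0,"dy": 0,"dz": 0,"wx": 0,"wy": 0,"wz": 0,"grip": 0.55},
    {"dx": 0,"dy": 0,"dz": 0,"wx": 0,"wy": 0,"wz": 0,"grip": 0.7},
    {"dx": 0,"dy": 0,"dz": 0,"wx": 0,"wy": 0,"wz": 0,"grip": 0.7},
    {"dx": 0,"dy": 0,"dz": -0.03,"wx": 0,"wy": 0,"wz": 0,"grip": 0.7},
    {"dx": 0,"dy": 0,"dz": -0.06,"wx": 0,"wy": 0,"wz": 0,"grip": 0.75},
    {"dx": 0,"dy": 0.04,"dz": -0.06,"wx": 0,"wy": 0,"wz": 0,"grip": 0.75},
    {"dx": 0,"dy": 0.08,"dz": -0.06,"wx": 0,"wy": 0,"wz": 0,"grip": 0.75},
    {"dx": 0,"dy": 0.117,"dz": -0.06,"wx": 0,"wy": 0,"wz": 0,"grip": 0.75},
    {"dx": 0,"dy": 0.117,"dz": -0.06,"wx": 0,"wy": 0,"wz": 0,"grip": 0.75},
    {"dx": 0,"dy": 0.117,"dz": -0.06,"wx": 0,"wy": 0,"wz": 0,"grip": 0.75},
  ],
)

```text
time_s: 6.35
ee_pos: [630.2, -16.9, 251.3]
orientation: [0.154, -3.138, 0.001]
contact_force: [0.3, -0.2, 0.9]
grip_width: 65.8
```

```bash
python3 - <<'E'
from st import *
import cv2
from cell import optics
p,M=st()
print(rel(p,M,gate(0)[0],gate(0)[1]))
a=optics.camera('side')[190:330,310:450]; cv2.imwrite("pics/s3.png",cv2.resize(a,None,fx=4.2,fy=4.2,interpolation=cv2.INTER_CUBIC))
a=optics.camera('top')[150:250,270:470]; cv2.imwrite("pics/t3.png",cv2.resize(a,None,fx=4,fy=4,interpolation=cv2.INTER_CUBIC))
E
```

```text
6.35 [630.2 -16.9 251.3] ang 1.669 F [ 0.3 -0.2  0.9] w 65.8 j [-0.21  0.52  1.03 -0.    1.59 -1.88] [ 0.    -0.001 -1.   ]
(array([ 0.0003, -0.0002,  0.0593]), array([-0.0006, -0.    ,  0.0013]))
```

View pics/s3.png

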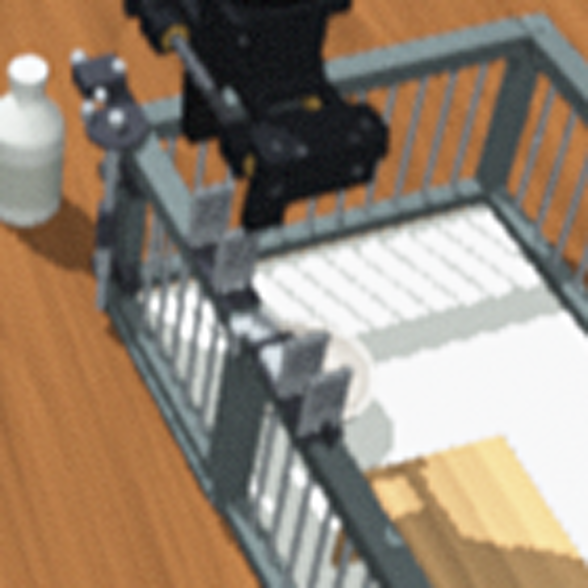

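View pics/t3.png

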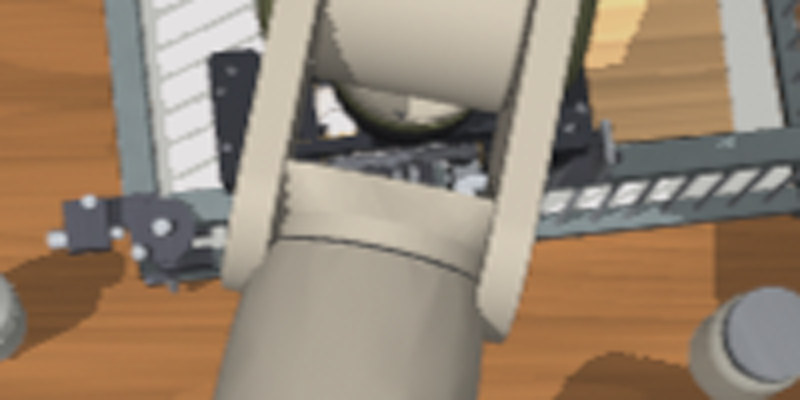

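apply_moves(
  plan=[
    {"dx": 0,"dy": 0.006,"dz": 0.03,"wx": 0,"wy": 0,"wz": 0,"grip": 0.75},
    {"dx": 0,"dy": 0.006,"dz": 0.05,"wx": 0,"wy": 0,"wz": 0,"grip": 0.75},
    {"dx": 0,"dy": 0.006,"dz": 0.059,"wx": 0,"wy": 0,"wz": 0,"grip": 0.75},
    {"dx": 0,"dy": 0.006,"dz": 0.059,"wx": 0,"wy": 0,"wz": 0,"grip": 0.75},
    {"dx": 0,"dy": 0.006,"dz": 0.059,"wx": 0,"wy": 0,"wz": 0,"grip": 0.55},
    {"dx": 0,"dy": 0.006,"dz": 0.059,"wx": 0,"wy": 0,"wz": 0,"grip": 0.45},
    {"dx": 0,"dy": 0.006,"dz": 0.059,"wx": 0,"wy": 0,"wz": 0,"grip": 0.35},
    {"dx": 0,"dy": 0.006,"dz": 0.059,"wx": 0,"wy": 0,"wz": 0,"grip": 0.3},
    {"dx": 0,"dy": 0.006,"dz": 0.059,"wx": 0,"wy": 0,"wz": 0,"grip": 0.3},
    {"dx": 0,"dy": 0.006,"dz": 0.059,"wx": 0,"wy": 0,"wz": 0,"grip": 0.3},
  ],
  grip_force=35,
)

```text
time_s: 7.45
ee_pos: [630.1, -10.8, 193.5]
orientation: [-0.153, 3.135, -0.001]
contact_force: [0.3, 3.6, 5.7]
grip_width: 31.2
```

```bash
python3 - <<'E'
from st import *
p,M=st()
G0,R0=gate(0,122)
print(G0, rel(p,M,G0,R0))
for th in np.arange(0.1,1.63,.1):
    g,Rr=gate(th,122); d,w=rel(G0,R0,g,Rr); print(round(th,2),d,w)
E
```

```text
7.45 [630.1 -10.8 193.5] ang 1.668 F [0.3 3.6 5.7] w 31.2 j [-0.2   0.55  1.14  0.    1.45 -1.87] [ 0.002 -0.    -1.   ]
[629.48912244 -12.18204875 192.        ] (array([ 0.0008, -0.0013,  0.0015]), array([-0.0005,  0.0025,  0.0006]))
0.1 [ 0.0122 -0.0008  0.    ] [0.  0.  0.1]
0.2 [ 0.0245 -0.0003  0.    ] [0.  0.  0.2]
0.3 [0.0367 0.0013 0.    ] [0.  0.  0.3]
0.4 [0.0486 0.0042 0.    ] [0.  0.  0.4]
0.5 [0.0602 0.0082 0.    ] [0.  0.  0.5]
0.6 [0.0713 0.0134 0.    ] [0.  0.  0.6]
0.7 [0.0819 0.0197 0.    ] [0.  0.  0.7]
0.8 [0.0918 0.027  0.    ] [0.  0.  0.8]
0.9 [0.1009 0.0352 0.    ] [0.  0.  0.9]
1.0 [0.1091 0.0443 0.    ] [0. 0. 1.]
1.1 [0.1164 0.0542 0.    ] [0.  0.  1.1]
1.2 [0.1226 0.0647 0.    ] [0.  0.  1.2]
1.3 [0.1278 0.0759 0.    ] [0.  0.  1.3]
1.4 [0.1318 0.0875 0.    ] [0.  0.  1.4]
1.5 [0.1347 0.0994 0.    ] [0.  0.  1.5]
1.6 [0.1364 0.1116 0.    ] [0.  0.  1.6]
```

apply_moves(
  plan=[
    {"dx": 0.006,"dy": -0.0005,"dz": -0.001,"wx": 0,"wy": 0,"wz": 0.05,"grip": 0.3},
    {"dx": 0.0122,"dy": -0.0008,"dz": -0.001,"wx": 0,"wy": 0,"wz": 0.1,"grip": 0.3},
    {"dx": 0.0184,"dy": -0.0006,"dz": -0.001,"wx": 0,"wy": 0,"wz": 0.15,"grip": 0.3},
    {"dx": 0.0245,"dy": -0.0003,"dz": -0.001,"wx": 0,"wy": 0,"wz": 0.2,"grip": 0.3},
    {"dx": 0.0306,"dy": 0.0005,"dz": -0.001,"wx": 0,"wy": 0,"wz": 0.25,"grip": 0.3},
    {"dx": 0.0367,"dy": 0.0013,"dz": -0.001,"wx": 0,"wy": 0,"wz": 0.3,"grip": 0.3},
    {"dx": 0.0367,"dy": 0.0013,"dz": -0.001,"wx": 0,"wy": 0,"wz": 0.3,"grip": 0.3},
  ],
)

```text
time_s: 8.15
ee_pos: [592.9, -12.4, 193.5]
orientation: [0.319, 3.124, 0.002]
contact_force: [4.1, 5.5, -0.3]
grip_width: 31.6
```

```bash
cat > sw.py <<'E'
from st import *
p,M=st()
m=M.as_matrix();th=.097+np.pi/2-np.arctan2(m[1,1],m[0,1])
print('th from yaw',round(th,3))
h=penw([-14,182,0]);v=(p-h)[:2];print('radius',np.hypot(*v).round(1),'expect',np.hypot(14,122).round(1),'th from pos',round(.097-np.pi/2+np.arctan2(14,122)-np.arctan2(v[1],v[0]),3))
E
python3 sw.py; python3 - <<'E'
from st import *
p0,M0=gate(.3,122)
for th in np.arange(0.4,1.67,.1):
    g,Rr=gate(th,122); d,w=rel(p0,M0,g,Rr); print(round(th,2),d,w)
import cv2
from cell import optics
a=optics.camera('side')[150:330,280:450]; cv2.imwrite("pics/s4.png",cv2.resize(a,None,fx=3.3,fy=3.3,interpolation=cv2.INTER_CUBIC))
E
```

```text
8.15 [592.9 -12.4 193.5] ang 1.367 F [ 4.1  5.5 -0.3] w 31.6 j [-0.22  0.49  1.25  0.    1.4  -1.59] [ 0.001  0.001 -1.   ]
th from yaw 0.301
radius 120.8 expect 122.8 th from pos 0.301
0.4 [ 0.0122 -0.0008  0.    ] [0.  0.  0.1]
0.5 [ 0.0245 -0.0003  0.    ] [0.  0.  0.2]
0.6 [0.0367 0.0013 0.    ] [0.  0.  0.3]
0.7 [0.0486 0.0042 0.    ] [0.  0.  0.4]
0.8 [0.0602 0.0082 0.    ] [0.  0.  0.5]
0.9 [0.0713 0.0134 0.    ] [0.  0.  0.6]
1.0 [0.0819 0.0197 0.    ] [0.  0.  0.7]
1.1 [0.0918 0.027  0.    ] [0.  0.  0.8]
1.2 [0.1009 0.0352 0.    ] [0.  0.  0.9]
1.3 [0.1091 0.0443 0.    ] [0. 0. 1.]
1.4 [0.1164 0.0542 0.    ] [0.  0.  1.1]
1.5 [0.1226 0.0647 0.    ] [0.  0.  1.2]
1.6 [0.1278 0.0759 0.    ] [0.  0.  1.3]
```

View pics/s4.png

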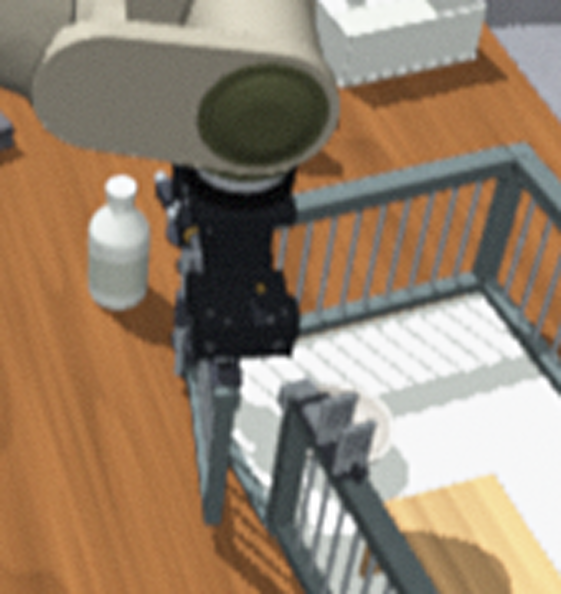

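apply_moves(
  plan=[
    {"dx": 0.0085,"dy": -0.0006,"dz": 0,"wx": 0,"wy": 0,"wz": 0.07,"grip": 0.3},
    {"dx": 0.0171,"dy": -0.0006,"dz": 0,"wx": 0,"wy": 0,"wz": 0.14,"grip": 0.3},
    {"dx": 0.0257,"dy": -0.0001,"dz": 0,"wx": 0,"wy": 0,"wz": 0.21,"grip": 0.3},
    {"dx": 0.0367,"dy": 0.0013,"dz": 0,"wx": 0,"wy": 0,"wz": 0.3,"grip": 0.3},
    {"dx": 0.0427,"dy": 0.0027,"dz": 0,"wx": 0,"wy": 0,"wz": 0.35,"grip": 0.3},
    {"dx": 0.0486,"dy": 0.0042,"dz": 0,"wx": 0,"wy": 0,"wz": 0.4,"grip": 0.3},
    {"dx": 0.0544,"dy": 0.0062,"dz": 0,"wx": 0,"wy": 0,"wz": 0.45,"grip": 0.3},
    {"dx": 0.0602,"dy": 0.0082,"dz": 0,"wx": 0,"wy": 0,"wz": 0.5,"grip": 0.3},
    {"dx": 0.0658,"dy": 0.0108,"dz": 0,"wx": 0,"wy": 0,"wz": 0.55,"grip": 0.3},
    {"dx": 0.0713,"dy": 0.0134,"dz": 0,"wx": 0,"wy": 0,"wz": 0.6,"grip": 0.3},
  ],
)

```text
time_s: 9.2
ee_pos: [527.0, 15.8, 193.4]
orientation: [1.228, 2.889, 0.006]
contact_force: [10.6, 10.9, -1.6]
grip_width: 31.4
```

```bash
python3 sw.py
```

```text
9.2 [527.   15.8 193.4] ang 0.767 F [10.6 10.9 -1.6] w 31.4 j [-0.2   0.38  1.44  0.    1.32 -0.96] [ 0.004  0.003 -1.   ]
th from yaw 0.901
radius 119.9 expect 122.8 th from pos 0.906
```

apply_moves(
  plan=[
    {"dx": 0.006,"dy": 0.001,"dz": 0,"wx": 0,"wy": 0,"wz": 0.05,"grip": 0.3},
    {"dx": 0.0122,"dy": 0.002,"dz": 0,"wx": 0,"wy": 0,"wz": 0.1,"grip": 0.3},
    {"dx": 0.0184,"dy": 0.0024,"dz": 0,"wx": 0,"wy": 0,"wz": 0.15,"grip": 0.3},
    {"dx": 0.0245,"dy": 0.003,"dz": 0,"wx": 0,"wy": 0,"wz": 0.2,"grip": 0.3},
    {"dx": 0.0306,"dy": 0.0035,"dz": 0,"wx": 0,"wy": 0,"wz": 0.25,"grip": 0.3},
    {"dx": 0.0367,"dy": 0.0043,"dz": 0,"wx": 0,"wy": 0,"wz": 0.3,"grip": 0.3},
    {"dx": 0.0427,"dy": 0.0057,"dz": 0,"wx": 0,"wy": 0,"wz": 0.35,"grip": 0.3},
    {"dx": 0.0486,"dy": 0.0072,"dz": 0,"wx": 0,"wy": 0,"wz": 0.4,"grip": 0.3},
    {"dx": 0.0544,"dy": 0.0092,"dz": 0,"wx": 0,"wy": 0,"wz": 0.45,"grip": 0.3},
    {"dx": 0.0602,"dy": 0.0112,"dz": 0,"wx": 0,"wy": 0,"wz": 0.5,"grip": 0.3},
  ],
)

```text
time_s: 10.2
ee_pos: [492.1, 65.1, 193.5]
orientation: [1.907, 2.496, -0.001]
contact_force: [3.5, -1.2, 0.3]
grip_width: 31.3
```

```bash
python3 sw.py
```

```text
10.2 [492.1  65.1 193.5] ang 0.266 F [ 3.5 -1.2  0.3] w 31.3 j [-0.11  0.33  1.52 -0.    1.29 -0.37] [ 0.    -0.001 -1.   ]
th from yaw 1.402
radius 119.6 expect 122.8 th from pos 1.416
```

Forces are low. Next, the last 0.15 rad.

apply_moves(
  plan=[
    {"dx": 0.006,"dy": -0.0005,"dz": 0,"wx": 0,"wy": 0,"wz": 0.05,"grip": 0.3},
    {"dx": 0.0122,"dy": -0.0008,"dz": 0,"wx": 0,"wy": 0,"wz": 0.1,"grip": 0.3},
    {"dx": 0.0184,"dy": -0.0006,"dz": 0,"wx": 0,"wy": 0,"wz": 0.15,"grip": 0.3},
    {"dx": 0.0184,"dy": -0.0006,"dz": 0,"wx": 0,"wy": 0,"wz": 0.15,"grip": 0.3},
    {"dx": 0.0184,"dy": -0.0006,"dz": 0,"wx": 0,"wy": 0,"wz": 0.15,"grip": 0.3},
    {"dx": 0.0184,"dy": -0.0006,"dz": 0,"wx": 0,"wy": 0,"wz": 0.15,"grip": 0.3},
    {"dx": 0.0184,"dy": -0.0006,"dz": 0,"wx": 0,"wy": 0,"wz": 0.15,"grip": 0.3},
  ],
)

```text
time_s: 10.9
ee_pos: [486.8, 82.5, 193.5]
orientation: [2.086, 2.349, 0.0]
contact_force: [2.1, -2.3, 3.4]
grip_width: 31.1
```

```bash
python3 sw.py; python3 - <<'E'
import cv2
from cell import optics
cv2.imwrite("pics/s5.png",optics.camera('side'));cv2.imwrite("pics/t5.png",optics.camera('top'))
a=cv2.imread('pics/s5.png')[180:330,300:450]; cv2.imwrite("pics/s5c.png",cv2.resize(a,None,fx=4,fy=4,interpolation=cv2.INTER_CUBIC))
E
```

```text
10.9 [486.8  82.5 193.5] ang 0.118 F [ 2.1 -2.3  3.4] w 31.1 j [-0.07  0.32  1.53 -0.    1.29 -0.19] [ 0. -0. -1.]
th from yaw 1.549
radius 119.6 expect 122.8 th from pos 1.569
```

View pics/s5c.png

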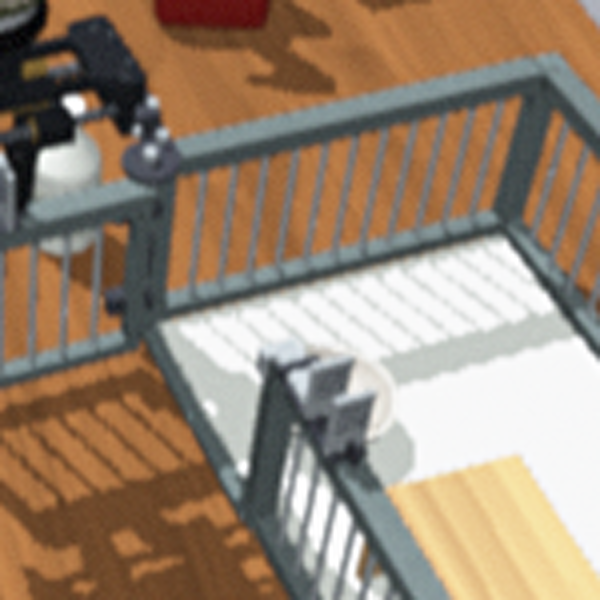

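View pics/t5.png

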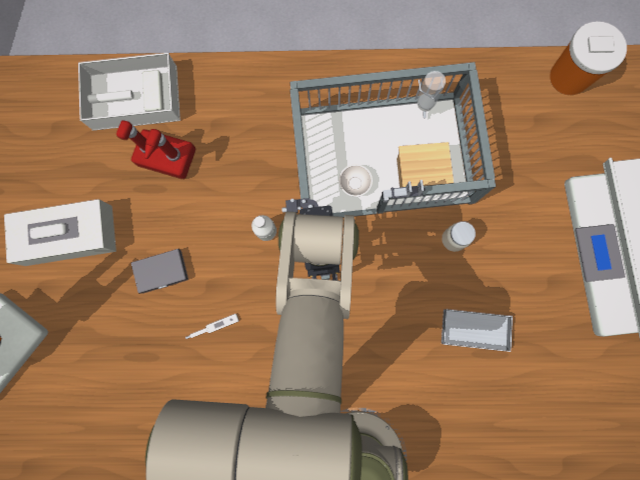

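View pics/s5.png

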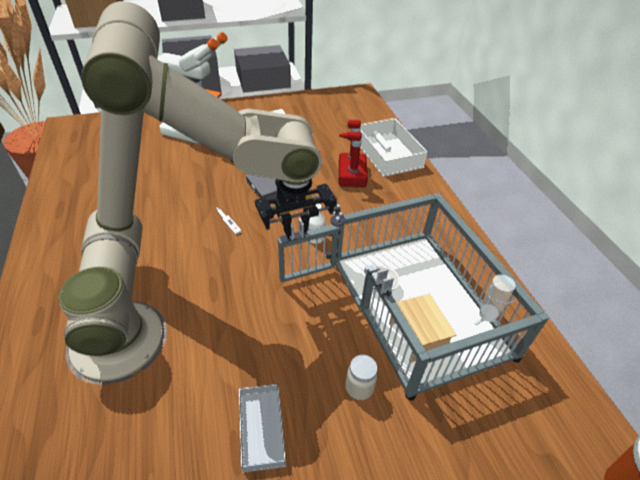

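The gate stands square to the front and is held by the catch plates. The safety plates are still together, and all the bystanders are where they were.

```bash
python3 - <<'E'
from st import *
from cell import job
st(); print(job.job_done()); st()
E
```

```text
11.0 [486.8  82.6 193.4] ang 0.118 F [ 2.  -1.8  3.6] w 31.3 j [-0.07  0.32  1.53 -0.    1.29 -0.19] [ 0. -0. -1.]
the job is handed in; nothing more can be done
None
the job is handed in; nothing more can be done
```

The gate is open, about square to the pen's front, and the gripper is still holding it there; I handed the job in at about 11 s of the 45 s.

**What I did**
- **Safety catch:** I squeezed it back and left it. The gripper read 31.4 mm, against 32 mm for fully squeezed.
- **Gate catch:** I squeezed it with 35 N; the gripper read 31.2 mm.
- **Swing:** I kept that catch squeezed and swung the gate past its check.

**Last checks**
- **Angle:** 1.55 rad from the tool's turn and 1.57 rad from its position. The 0.02 rad gap fits a 2–3 mm error in my hinge position.
- **Grip:** 31.3 mm opening and about 4.5 N at the wrist, with the arm at rest.
- **Pictures:** the safety plates are still together. The bystanders in view had not visibly moved, but I judged that by eye and did not measure it. In the side view the gripper partly hides the spray bottle and the arm covers the slide box; both look unmoved from above.

**Disagreements:** mid-swing the wrist force rose to about 15 N because my radius was about 3 mm too long. I shortened it and the force fell to about 4 N. When I squeezed the gate catch, the tool stood about 1.5 mm higher than I had aimed, with about 6 N upward, so I raised it 1 mm. The hand-in reports no verdict, so I have no direct readings of the joints.

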